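# Charge the tumbling bowl and run it

### The job

Use the scoop lying in the wooden bin to tip a good scoopful of the stone cubes, at least three of the five, into the open tumbling bowl, spilling none and never touching the stones with the gripper, and set the scoop back down flat in the bin and let it go. Then flip the safety catch on the control box fully over, and only after that pull the hold-to-run lever towards the robot to the end of its travel and finish while still holding it there, for it springs back when let go. Leave the other things on the bench where they are.

Things in the scene. Friction and masses are not known exactly. Their poses are not given: they have to be found in the camera images.
- bin: Fixed open wooden bin, 266 (its x) x 108 (y) x 45 mm high outside, walls and floor 5 mm thick (inner 256 x 98 mm). Origin: centre of its underside, on the bench. The scoop lies in its -x half with the mouth towards +x, the stones in its +x half.
- scoop: Loose open-fronted scoop, sheet steel with a wooden handle, 0.16 kg. Origin: centre of its underside; x points out of the mouth, z up when it lies flat. 87 mm wide outside, 82 inside; back wall 45 mm high at x = -41 mm; side walls 32 mm high from x = -40 to +25 mm, ahead of that only the flat lip. Its floor rises from the lip to 12 mm at the back.
- scoop_lip (a point): Middle of the scoop's front lip, at (45, 0, 1) mm in the scoop's frame; the lip is 0.5 mm thick and slides under stones pushed against a wall. Steel, wood and stone have a friction of about 0.6: a floor tilted nose-down by over 0.8 rad empties.
- scoop_grip (a point): Best grip point, on the axis of the scoop's handle, the fingers closing along the scoop's y: at (-63, 0, 100) mm in the scoop's frame. The handle is a flat-sided bar 14 mm thick along y and 24 mm wide, leaning back 0.25 rad, from (-47, 0, 36) to its top at (-71, 0, 134) mm.
- stone0: Loose marble cube for mosaic, 20 mm edges, worn round (5 mm), about 21 g. Origin at its centre.
- stone1: Loose marble cube for mosaic, 20 mm edges, worn round (5 mm), about 21 g. Origin at its centre.
- stone2: Loose marble cube for mosaic, 20 mm edges, worn round (5 mm), about 21 g. Origin at its centre.
- stone3: Loose marble cube for mosaic, 20 mm edges, worn round (5 mm), about 21 g. Origin at its centre.
- stone4: Loose marble cube for mosaic, 20 mm edges, worn round (5 mm), about 21 g. Origin at its centre.
- tumbler: Fixed vibratory tumbler: a grey round base carrying a black open bowl, 190 mm across the rim, 126 mm high. Origin: centre of its underside, on the bench.
- bowl_in (a point): Centre of the bowl's inner floor, 62 mm above the bench; the bowl is 64 mm deep inside, inner radius 82 mm at the floor and 91 mm at the rim.
- control: Fixed grey control box, 150 (its x) x 180 (y) x 90 mm high. Origin: centre of its underside. Its -x side faces the robot. It carries the lever and the catch.
- lever (a joint): Hold-to-run lever, hinged along the box's y; 0 = upright at rest, grows as its bar is pulled towards the box's -x, stop at 0.5 rad. A spring returns it (about 2 N at the bar to start, 7 N at the stop). The catch blocks it while closed.
- lever_bar (a point): Middle of the lever's black crossbar: a round bar 16 mm thick and 84 mm long along the box's y, 135 mm from the lever's hinge, on two steel legs (12 mm thick, 38 mm either side of the middle; nothing between them). At rest at (0, -20, 185) mm, its hinge axis at (0, -20, 50) mm, in the box's frame.
- catch (a joint): Safety catch, a steel L hinged along the box's x; 0 = closed, grows as it flips towards the box's +y, stop at 1.5 rad; stays where left (1 to 2 N at the thumb plate's edge moves it). Closed, its arm lies level from the hinge towards -y in front of the lever's +y leg and its thumb plate stands upright; flipped, the arm stands up and the plate lies towards +y.
- catch_tip (a point): Point on the free edge of the catch's thumb plate, 50 mm from the hinge axis: closed, at (-50, 52, 165) mm in the box's frame. The plate is 6 mm thick along y and reaches from x = -65 to -19 mm in the box's frame.
- catch_hinge (a point): Point on the catch's hinge axis, 25 mm above the box's top, at (-20, 52, 115) mm in the box's frame. The arm is 50 mm long, 14 mm wide along x and 8 mm thick.
- jar: Bystander: closed glass jar, 64 mm across, 90 mm high. Origin under its centre, like all bystanders.
- mug: Bystander: white mug, 72 mm across, 85 mm high, handle at +y.
- awl: Bystander: awl with a wooden handle, 150 mm long lying along its x, 26 mm thick.
- hammer: Bystander: hammer 260 mm long lying along its x.
- panel: Bystander: mosaic sample panel, 90 x 90 x 14 mm.
- spatula: Bystander: spatula 280 mm long lying along its x.
- tape: Bystander: cardboard ring, 60 mm across, 22 mm high.
Mind the look-alikes: they are no part of the job. Leave any yellow look-alike of the control alone. What is shaped like the scoop but yellow is not meant.

How it is judged:
By the outcome, as a careful person would: the job done as asked, in the order asked, and still so for the second after the job is handed in, while the arm keeps its last pose, push and grip.
It also fails if it takes over 72 s, if anything falls off the work surface, if the arm or the gripper's body presses on something with over 40 N, if the wrist force passes 120 N, or if a joint passes its speed limit or range.

### The arm

A 6-joint arm with a two-finger parallel gripper is mounted at the origin on the work surface. World frame = base frame: x ahead of the robot, y to its left, z up, the work surface at z = 0. Lengths are in m, angles in rad, forces in N, time in s.
With the tool pointing down it reaches from about 0.3 to 0.775 m from the base axis. Payload 14.6 kg.
Tool frame: the origin (TCP) lies midway between the tips of the shut fingers; the grasp point (between the pads) lies 19 mm behind it (ctrl.pinch_z is the distance from the TCP to the grasp point, in m); z points along the fingers, y is the line along which they close (so a half turn about z gives the same grasp; the last joint's range is limited). The gripper opens to 94 mm and grips with 3 to 60 N. Pads are 16 mm wide; open, the fingers measure 119 mm over their backs; the gripper's body (75 mm by 177 mm) begins 78 mm behind the grasp point.
Start: joints at [1.201, 0.3, 1.521, -0, 1.321, -0.067], TCP at [0.164, 0.525, 0.205] pointing down, gripper open.
Joint ranges: [-3.03, 3.03], [-0.79, 2.21], [0.23, 2.52], [-1.04, 4.18], [0, 3.07], [-2.55, 2.55]. Speed limits (rad/s): [2.22, 2.22, 2.57, 3.14, 3.14, 3.14].

### API

Orientations are given as [roll, pitch, yaw] about the fixed x, y, z axes, in that order (R = Rz(yaw) Ry(pitch) Rx(roll)).
In Python, from station import ctrl gives the robot as it stands.
- The arm moves only by the tool jog_arm, never from a script. Its argument "motion" is a list of rows, each a list of 7 numbers: the shift along the tool's x, y, z in m, then the turn, a rotation vector about the tool's x, y, z in rad, then the opening, from -1 (shut) to 1 (fully open). In form: [[tx, ty, tz, rx, ry, rz, gripper], ...]. A call has 1 to 5 rows; each row shifts and turns the commanded pose from where the row before left it, along the tool's axes as they then stand; what a row does not reach is not made up. A row lasts 1/10 s, in which the tool goes at most 50 mm and 8.59 degrees, less where a joint would pass 70% of its speed; a pose out of reach is approached as far as the arm can. A call is refused whole if a number of a shift passes 0.05 or a number of a turn 0.15, either way. A call with a gripper value outside its range is refused whole. The fingers move at their own pace and stop on an object; "squeeze" is the grip in N (left out, the last holds). Time passes only in rows, so rows that do not move let the fingers close. It gives the time, the measured TCP pose, the force, the opening and the grip force at its end, in the units of the state.
- ctrl.get_obs(): the state, without advancing time (a new reading comes with each control period).
- ctrl.camera(name): name is "scene" or "top"; returns the picture (480x640x3 uint8, red, green, blue); there is no depth.
- ctrl.camera_model(name): a dict with "intrinsics" (3x3 intrinsics, pixels), "rvec" (rotation vector, rad) and "tvec" (3), from world to camera coordinates, as OpenCV has them. Camera axes: x right, y down, z forward; pixel columns grow to the right and rows downward; lengths in m; the calibration is good to about 2 mm. A picture is of the moment at which its call begins. camera_model takes no time and is no camera call.
- ctrl.hand_in(): hands the job in; it is judged then, once.
The state is a dict: "time_s": time; "qpos": joint angles; "joint_vel": joint speeds; "tau": joint torques, N m; "ee_pos": TCP position; "eef_rot": TCP orientation; "force": force on the tool from outside, world axes, zero at the start; "moment": the same for the moment, N m; "grip_width": finger opening in m; "grip_force": force on a finger pad.
Only numpy, scipy, OpenCV 4.12 (cv2) and the standard library are available. Lean on these libraries where they do the work, as an engineer would, in place of code of your own. Each camera call takes 0.05 s, during which the arm holds its last target. There are 200 camera calls.

## Working session

There is one attempt and no reset: what is moved stays moved. The work goes in short steps, Python scripts to look and compute and a tool call to move; the robot and the scene stay as the last step left them, time stands still between calls to the robot, and variables do not carry over. Pictures are saved under pics/ and viewed, at most 10 in all, crops included, and the job is handed in when it is done.

Besides the shell and the picture viewer there is one more tool, called after ">>>" in YAML: its name, and indented under it one key for each argument. jog_arm: Moves the arm, as the interface text tells. Its arguments: {"type":"object","properties":{"motion":{"type":"array"},"squeeze":{"type":"number"}},"required":["motion"]}

```bash
mkdir -p pics; ls; python3 - <<'E'
from station import ctrl
import cv2
for n in("scene","top"):
    im=ctrl.camera(n); cv2.imwrite(f"pics/{n}0.png",im[:,:,::-1]); m=ctrl.camera_model(n); print(n,m)
print(ctrl.get_obs(),ctrl.pinch_z)
E
```

```text
pics
scene {'intrinsics': array([[490.99396818,   0.        , 327.83540947],
       [  0.        , 490.99396818, 240.58489358],
       [  0.        ,   0.        ,   1.        ]]), 'rvec': array([ 2.09959201,  0.53441387, -0.31847813]), 'tvec': array([-0.46538658, -0.02658298,  1.51649966])}
top {'intrinsics': array([[469.69111487,   0.        , 316.95442995],
       [  0.        , 469.69111487, 234.48663298],
       [  0.        ,   0.        ,   1.        ]]), 'rvec': array([ 2.11399098, -2.14983405,  0.16895509]), 'tvec': array([0.02398494, 0.52980335, 1.23647327])}
{'time_s': 0.1, 'qpos': array([ 1.20140785e+00,  3.00404065e-01,  1.52151248e+00,  1.06107325e-05,
        1.32070074e+00, -6.65955506e-02]), 'joint_vel': array([-0.00325033, -0.00318401, -0.00030373, -0.00067708, -0.00315189,
        0.0002993 ]), 'tau': array([ 2.65984942e-03, -5.32643366e+01, -3.53281546e+01,  7.10636401e-02,
        2.34632904e-02, -6.97317114e-05]), 'ee_pos': array([0.16391638, 0.52476176, 0.20495212]), 'eef_rot': array([-3.14057098e+00, -7.84402943e-05,  2.83879706e+00]), 'force': array([-0.12819624, -0.64930877,  0.05365746]), 'moment': array([-0.009262  , -0.0041113 ,  0.06502977]), 'grip_force': 0.0, 'grip_width': 0.09368999407227867} 0.0188
```

View pics/scene0.png

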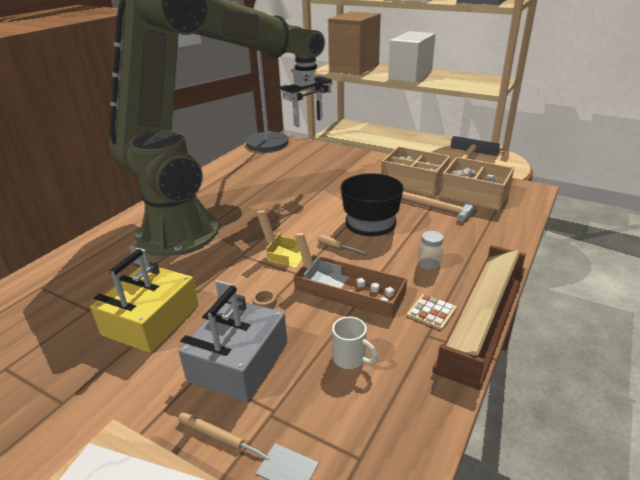

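View pics/top0.png

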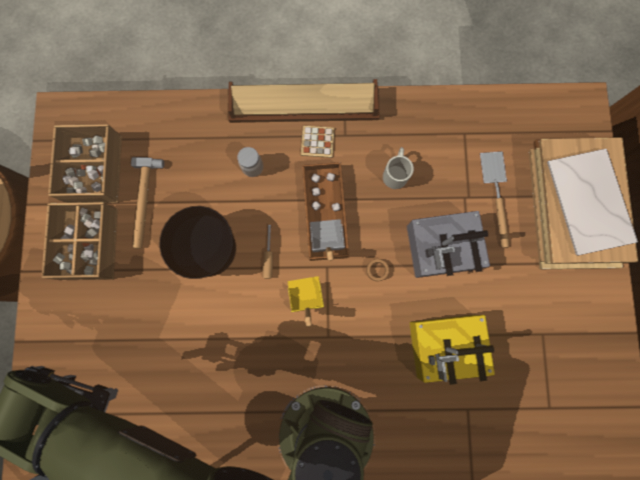

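```bash
python3 - <<'E'
import cv2,numpy as np
s=cv2.imread("pics/scene0.png");t=cv2.imread("pics/top0.png")
def c(im,x,y,w,h,W=400,H=300): return cv2.resize(im[y:y+h,x:x+w],(W,H),interpolation=cv2.INTER_CUBIC)
o=np.vstack([np.hstack([c(s,170,260,133,133,400,300) if 0 else c(s,160,275,140,105),c(t,400,200,100,75+15 and 75)]),
 np.hstack([c(s,285,225,133,100),c(t,272,160,120,90)])])
cv2.imwrite("pics/crop1.png",o)
E
```

```text
(no output)
```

View pics/crop1.png

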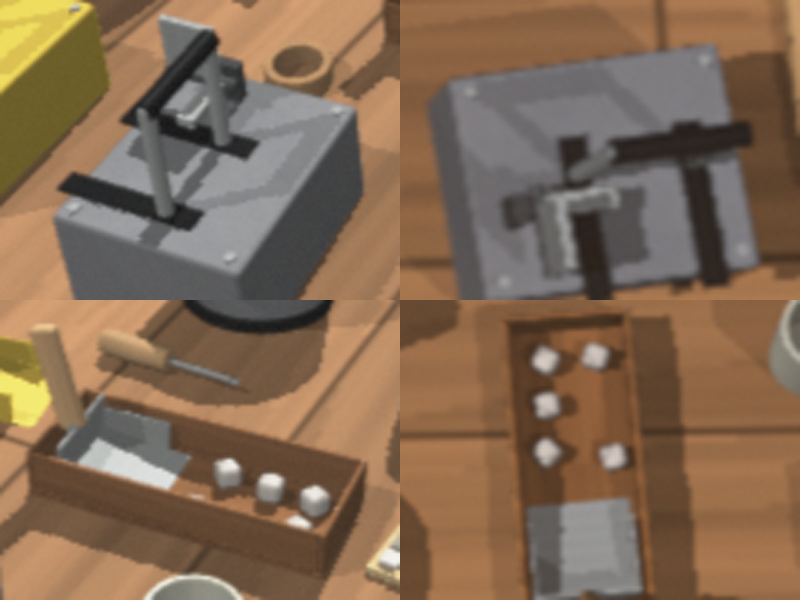

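```bash
cat > h.py <<'E'
import numpy as np,cv2
from station import ctrl
M={n:ctrl.camera_model(n) for n in("scene","top")}
def ray(n,uv):
    m=M[n];R=cv2.Rodrigues(m["rvec"])[0];K=m["intrinsics"]
    d=R.T@np.linalg.inv(K)@np.array([uv[0],uv[1],1.]);return -R.T@m["tvec"],d
def onz(n,uv,z):
    o,d=ray(n,uv);return o+d*(z-o[2])/d[2]
def two(a,b):
    A=[];B=[]
    o1,d1=ray("scene",a);o2,d2=ray("top",b)
    s=np.linalg.lstsq(np.c_[d1,-d2],o2-o1,rcond=None)[0]
    p,q=o1+s[0]*d1,o2+s[1]*d2;return (p+q)/2,np.linalg.norm(p-q)
def proj(n,P):
    m=M[n];return cv2.projectPoints(np.atleast_2d(P).astype(float),m["rvec"],m["tvec"],m["intrinsics"],None)[0][:,0]
E
python3 - <<'E'
from h import *
np.set_printoptions(precision=4,suppress=True)
t=cv2.imread("pics/top0.png");s=cv2.imread("pics/scene0.png")
hsv=cv2.cvtColor(t,cv2.COLOR_BGR2HSV)
m=((hsv[:,:,1]<60)&(hsv[:,:,2]>120)).astype(np.uint8)
r=np.zeros_like(m);r[165:255,300:350]=m[165:255,300:350]
n,l,st,c=cv2.connectedComponentsWithStats(r)
for i in range(1,n):
    if st[i,4]>8: print("w",st[i],c[i],onz("top",c[i],.018))
print("bin",[onz("top",p,.045) for p in((303.7,165.4),(341,164.5),(308,258.5),(348,255.5))])
print("ctl",[onz("top",p,.09) for p in((411.75,220),(478.75,211.25),(490,265.5))])
g=cv2.cvtColor(t,cv2.COLOR_BGR2GRAY)
b=((t.max(2)<50)).astype(np.uint8);b[:200]=0;b[285:]=0;b[:,:150]=0;b[:,245:]=0
cs=max(cv2.findContours(b,0,2)[0],key=cv2.contourArea);e=cv2.fitEllipse(cv2.convexHull(cs));print(e,onz("top",e[0],.126))
b=cv2.resize(t[150:270,290:360],None,fx=5,fy=5,interpolation=cv2.INTER_CUBIC)
d=cv2.resize(t[200:290,400:500],None,fx=4.4,fy=5,interpolation=cv2.INTER_CUBIC)
o=np.zeros((600,800,3),np.uint8);o[:600,:350]=b;o[:450,355:795]=d
cv2.imwrite("pics/crop2.png",o)
E
```

```text
w [327 173   7   8  44] [330.0455 176.5227] [ 0.7007 -0.0246  0.018 ]
w [312 174   8   8  47] [315.234  177.4043] [0.6989 0.0175 0.018 ]
w [312 188   8   7  45] [315.7333 191.0222] [0.659  0.0167 0.018 ]
w [313 202   7   8  42] [315.8095 205.1429] [0.6181 0.0171 0.018 ]
w [332 203   8   8  46] [335.4348 206.587 ] [ 0.613 -0.038  0.018]
w [320 220  24  29 607] [330.944  233.8649] [ 0.5355 -0.0237  0.018 ]
bin [array([0.7262, 0.0489, 0.045 ]), array([ 0.7269, -0.0552,  0.045 ]), array([0.4646, 0.0403, 0.045 ]), array([ 0.4709, -0.0679,  0.045 ])]
ctl [array([ 0.5568, -0.2356,  0.09  ]), array([ 0.5772, -0.4134,  0.09  ]), array([ 0.4332, -0.432 ,  0.09  ])]
((197.4357147216797, 242.79576110839844), (70.98638153076172, 74.72102355957031), 102.26978302001953) [0.5003 0.3193 0.126 ]
```

View pics/crop2.png

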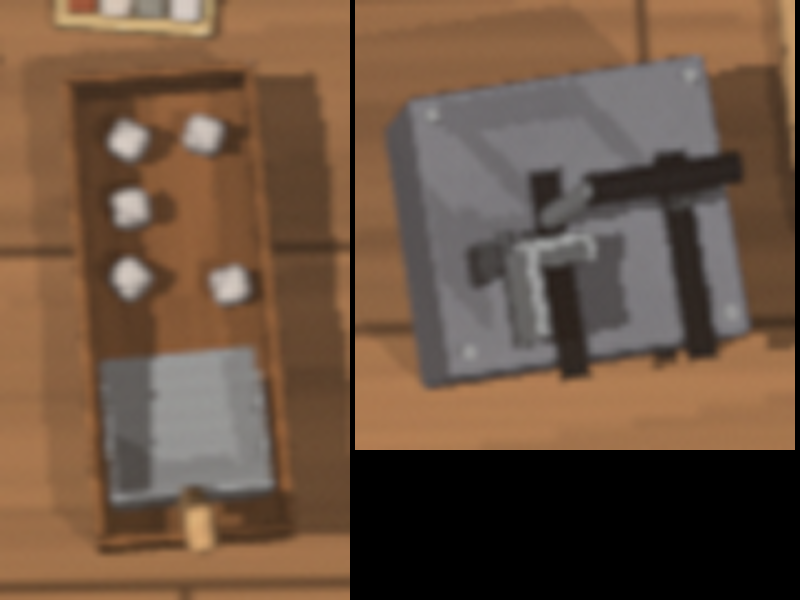

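```bash
python3 - <<'E'
from h import *
np.set_printoptions(precision=4,suppress=True)
def fit(pts,z,body):
    W=np.array([onz("top",p,zz)[:2] for p,zz in zip(pts,z)]);B=np.array(body,float)
    c=W.mean(0);b=B.mean(0);H=(B-b).T@(W-c);a=np.arctan2(H[0,1]-H[1,0],H[0,0]+H[1,1])
    R=np.array([[np.cos(a),-np.sin(a)],[np.sin(a),np.cos(a)]]);t=c-R@b
    print("yaw",a,"origin",t,"res mm",(((B@R.T+t)-W)*1e3).round(1).tolist());return a,t
print("bin");fit([(303.6,167),(340,164),(310,260),(348.4,257)],[.045]*4,[(.133,.054),(.133,-.054),(-.133,.054),(-.133,-.054)])
print("scoop");fit([(310,222),(341,219.4),(312,250.6),(344.4,248)],[.006,.006,.05,.05],[(.045,.0435),(.045,-.0435),(-.041,.0435),(-.041,-.0435)])
print("ctl");a,t=fit([(412.7,220.6),(479.1,211.4),(489.8,265.6),(420,276)],[.09]*4,[(.075,.09),(.075,-.09),(-.075,-.09),(-.075,.09)])
print("bar",onz("top",(470.7,235.5),.185))
R=np.array([[np.cos(a),-np.sin(a),0],[np.sin(a),np.cos(a),0],[0,0,1]])
for n,p in dict(bar=(0,-.02,.185),bare=(0,.022,.185),catch=(-.05,.052,.165),c1=(-.065,.052,.165),c2=(-.019,.052,.165),hinge=(-.02,.052,.115)).items():
    w=R@p+[*t,0];print(n,w,proj("top",w)[0],proj("scene",w)[0])
E
```

```text
bin
yaw 0.05932822804006641 origin [ 0.5943 -0.0093] res mm [[2.3, 3.2], [1.9, -2.8], [-2.1, 1.8], [-2.1, -2.2]]
scoop
yaw 0.062460054061770735 origin [ 0.5298 -0.0122] res mm [[-0.5, -0.3], [-1.0, 0.5], [0.8, -0.4], [0.7, 0.3]]
ctl
yaw 0.11535970226696377 origin [ 0.4935 -0.3334] res mm [[2.5, 2.7], [1.6, 0.1], [-3.6, 0.1], [-0.5, -2.9]]
bar [ 0.4976 -0.3568  0.185 ]
bar [ 0.4958 -0.3532  0.185 ] [469.2764 236.2851] [219.8354 299.8662]
bare [ 0.4909 -0.3115  0.185 ] [452.091  238.5614] [231.438  287.1934]
catch [ 0.4378 -0.2875  0.165 ] [441.3282 261.5496] [219.9348 280.9729]
c1 [ 0.4229 -0.2892  0.165 ] [442.4053 267.6415] [213.9142 279.4065]
c2 [ 0.4686 -0.2839  0.165 ] [439.1168 249.0425] [232.5635 284.2586]
hinge [ 0.4676 -0.284   0.115 ] [434.3227 252.0505] [235.1434 302.555 ]
```

```bash
cat >> h.py <<'E'
from scipy.spatial.transform import Rotation as Ro
np.set_printoptions(precision=4,suppress=True)
Z=lambda a:Ro.from_euler('z',a)
def cur():
    o=ctrl.get_obs();return np.array(o["ee_pos"]),Ro.from_euler('xyz',o["eef_rot"])
def toolR(xdir_yaw,a,flip=True):   # tool z tilted forward a in the frame of yaw, tool y along frame y
    z=np.array([np.sin(a),0,-np.cos(a)]);y=np.array([0,1.,0])
    return Z(xdir_yaw)*Ro.from_matrix(np.c_[np.cross(y,z),y,z])
def plan(wps,g,start=None):
    """wps: list of (p,R,n); prints rows, chunked by 5"""
    p,R=start or cur();rows=[]
    for q,S,n in wps:
        d=(R.inv()*S).as_rotvec()/n;dp=(np.array(q)-p)/n
        for k in range(n):
            rows.append([*np.round(R.inv().apply(dp),4),*np.round(d,3),g]);p=p+dp;R=R*Ro.from_rotvec(d)
    for i in range(0,len(rows),5): print("["+",".join("["+",".join(f"{v:g}" for v in r)+"]" for r in rows[i:i+5])+"]")
YS=.0611
E
python3 - <<'E'
from h import *
R=toolR(YS,.4);print(R.as_euler('xyz'))
p=cur()[0]
plan([((.33,.15,.24),R,10),((.435,-.018,.182),R,5)],1)
E
```

```text
[-3.1416  0.4    -3.0805]
[[-0.027,-0.0308,-0.0035,-0.007,-0.04,-0.036,1],[-0.026,-0.0318,-0.0027,-0.007,-0.04,-0.036,1],[-0.025,-0.0327,-0.0019,-0.007,-0.04,-0.036,1],[-0.0238,-0.0335,-0.0012,-0.007,-0.04,-0.036,1],[-0.0226,-0.0343,-0.0005,-0.007,-0.04,-0.036,1]]
[[-0.0214,-0.0351,0.0001,-0.007,-0.04,-0.036,1],[-0.0201,-0.0359,0.0007,-0.007,-0.04,-0.036,1],[-0.0188,-0.0366,0.0012,-0.007,-0.04,-0.036,1],[-0.0174,-0.0372,0.0016,-0.007,-0.04,-0.036,1],[-0.016,-0.0379,0.002,-0.007,-0.04,-0.036,1]]
[[-0.0129,-0.0348,0.018,-0,0,-0,1],[-0.0129,-0.0348,0.018,-0,0,-0,1],[-0.0129,-0.0348,0.018,-0,0,-0,1],[-0.0129,-0.0348,0.018,-0,0,-0,1],[-0.0129,-0.0348,0.018,-0,0,-0,1]]
```

>>> jog_arm:
  motion:
    - [-0.027,-0.031,-0.0035,-0.007,-0.04,-0.036,1]
    - [-0.026,-0.032,-0.003,-0.007,-0.04,-0.036,1]
    - [-0.025,-0.033,-0.002,-0.007,-0.04,-0.036,1]
    - [-0.024,-0.0335,-0.001,-0.007,-0.04,-0.036,1]
    - [-0.0225,-0.034,-0.0005,-0.007,-0.04,-0.036,1]

```text
time_s: 0.6
ee_pos: [0.2472, 0.3356, 0.2233]
eef_rot: [3.125, 0.204, 3.02]
force: [0.8, -0.3, 0.7]
grip_width: 0.0944
grip_force: 0.0
```

>>> jog_arm:
  motion:
    - [-0.0215,-0.035,0,-0.007,-0.04,-0.036,1]
    - [-0.02,-0.036,0.001,-0.007,-0.04,-0.036,1]
    - [-0.019,-0.0365,0.001,-0.007,-0.04,-0.036,1]
    - [-0.0175,-0.037,0.0015,-0.007,-0.04,-0.036,1]
    - [-0.016,-0.038,0.002,-0.007,-0.04,-0.036,1]

```text
time_s: 1.1
ee_pos: [0.3304, 0.1487, 0.242]
eef_rot: [-3.137, 0.406, -3.076]
force: [0.4, -0.2, -0.7]
grip_width: 0.0941
grip_force: 0.0
```

>>> jog_arm:
  motion:
    - [-0.013,-0.035,0.018,0,0,0,1]
    - [-0.013,-0.035,0.018,0,0,0,1]
    - [-0.013,-0.035,0.018,0,0,0,1]
    - [-0.013,-0.035,0.018,0,0,0,1]
    - [-0.013,-0.035,0.018,0,0,0,1]

```text
time_s: 1.6
ee_pos: [0.4365, -0.0209, 0.1848]
eef_rot: [-3.137, 0.405, -3.08]
force: [1.4, 0.9, 1.1]
grip_width: 0.0936
grip_force: 0.0
```

```bash
python3 - <<'E'
from h import *
R=toolR(YS,.4);print(cur()[0],cur()[1].as_euler('xyz'),ctrl.get_obs()["qpos"],ctrl.get_obs()["force"])
plan([((.4353,-.018,.180),R,3),((.4742,-.0156,.0877),R,6)],1)
E
```

```text
[ 0.4365 -0.0209  0.1848] [-3.1374  0.4045 -3.0795] [-0.1905 -0.1665  2.1222  0.1324  0.7963 -1.8966] [1.3539 0.868  1.1205]
[[0.0009,0.001,0.0013,-0.001,0.002,0,1],[0.0009,0.001,0.0013,-0.001,0.002,0,1],[0.0009,0.001,0.0013,-0.001,0.002,0,1],[0,0,0.0167,0,0,0,1],[0,0,0.0167,0,0,0,1]]
[[0,0,0.0167,0,0,0,1],[0,0,0.0167,0,0,0,1],[0,0,0.0167,0,0,0,1],[0,0,0.0167,0,0,0,1]]
```

>>> jog_arm:
  motion:
    - [0.003,0.003,0.004,-0.003,0.005,0,1]
    - [0,0,0.017,0,0,0,1]
    - [0,0,0.017,0,0,0,1]
    - [0,0,0.017,0,0,0,1]
    - [0,0,0.017,0,0,0,1]

```text
time_s: 2.1
ee_pos: [0.4608, -0.0137, 0.117]
eef_rot: [-3.141, 0.399, -3.078]
force: [0.5, -0.1, 0.8]
grip_width: 0.0941
grip_force: 0.0
```

>>> jog_arm:
  motion:
    - [0,0,0.017,0,0,0,1]
    - [0,0,0.016,0,0,0,1]
    - [0,0,0,0,0,0,1]

```text
time_s: 2.4
ee_pos: [0.4729, -0.0129, 0.0857]
eef_rot: [-3.142, 0.396, -3.078]
force: [-0.4, 0.3, -1.2]
grip_width: 0.0942
grip_force: 0.0
```

```bash
python3 - <<'E'
from h import *
t=ctrl.camera("top")[:,:,::-1];s=ctrl.camera("scene")[:,:,::-1]
o=np.hstack([cv2.resize(t[150:290,270:390],(400,467),interpolation=2),cv2.resize(s[190:330,270:390],(400,467),interpolation=2)])
cv2.imwrite("pics/c3.png",o);print(cur()[0],ctrl.get_obs()["force"])
E
```

```text
[ 0.4734 -0.0132  0.0875] [ 0.2015 -0.3662 -0.1633]
```

View pics/c3.png

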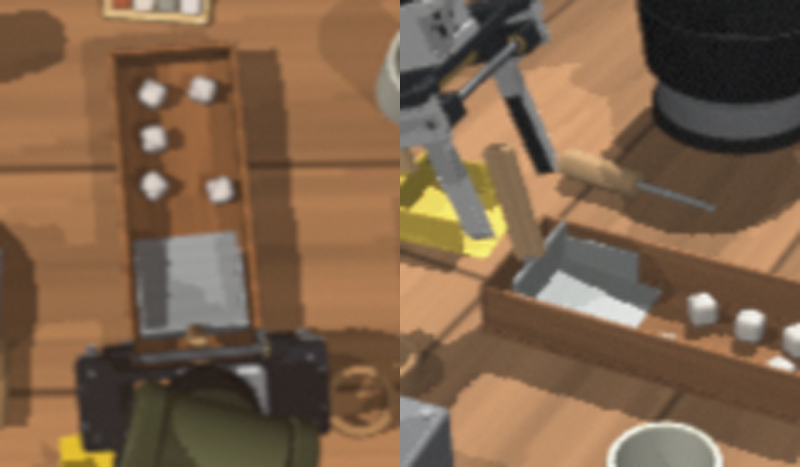

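>>> jog_arm:
  motion:
    - [0,-0.002,0,0,0,0,-1]
    - [0,0,0,0,0,0,-1]
    - [0,0,0,0,0,0,-1]
    - [0,0,0,0,0,0,-1]
    - [0,0,0,0,0,0,-1]
  squeeze: 50

```text
time_s: 3.0
ee_pos: [0.4739, -0.0157, 0.0874]
eef_rot: [-3.141, 0.399, -3.079]
force: [0.2, -0.7, -0.5]
grip_width: 0.0575
grip_force: 0.0
```

>>> jog_arm:
  motion:
    - [0,0,0,0,0,0,-1]
    - [0,0,0,0,0,0,-1]
    - [0,0,0,0,0,0,-1]

```text
time_s: 3.3
ee_pos: [0.4739, -0.0157, 0.0872]
eef_rot: [-3.141, 0.399, -3.079]
force: [-0.1, 0.7, -0.0]
grip_width: 0.0334
grip_force: 0.0
```

```bash
python3 - <<'E'
from h import *
o=ctrl.get_obs();print(o["force"],o["moment"],o["grip_width"],o["grip_force"],o["eef_rot"],cur()[0])
t=ctrl.camera("top")[:,:,::-1]
h=cv2.cvtColor(np.ascontiguousarray(t),cv2.COLOR_BGR2HSV)
m=((h[:,:,1]<70)&(h[:,:,2]>90)).astype(np.uint8);r=np.zeros_like(m);r[214:250,300:350]=m[214:250,300:350]
ys,xs=np.nonzero(r);print(xs.min(),xs.max(),ys.min(),ys.max(),len(xs))
for x in (312,320,328,336): 
    c=ys[xs==x];print(x,c.min() if len(c) else None)
t0=cv2.imread("pics/top0.png");h=cv2.cvtColor(t0,cv2.COLOR_BGR2HSV)
m=((h[:,:,1]<70)&(h[:,:,2]>90)).astype(np.uint8)[214:250,300:350]
ys,xs=np.nonzero(m);ys+=214;xs+=300;print(xs.min(),xs.max())
for x in (312,320,328,336): print(x,ys[xs==x].min())
E
```

```text
[-0.0555  0.6602 -0.049 ] [0.014  0.2445 0.0064] 0.033352104669236673 0.0 [-3.1406  0.3988 -3.0786] [ 0.4739 -0.0157  0.0872]
310 344 219 249 733
312 232
320 221
328 220
336 220
310 344
312 222
320 221
328 220
336 220
```

>>> jog_arm:
  motion:
    - [0,0,0,0,0,0,-1]
    - [0,0,0,0,0,0,-1]
    - [0,0,0,0,0,0,-1]
    - [0,0,0,0,0,0,-1]
    - [0,0,0,0,0,0,-1]

```text
time_s: 3.85
ee_pos: [0.4739, -0.0157, 0.0873]
eef_rot: [-3.141, 0.399, -3.079]
force: [-0.2, 0.3, -0.6]
grip_width: 0.0136
grip_force: 50.0
```

```bash
cat >> h.py <<'E'
# bin frame: origin, yaw
BO=np.array([.5943,-.0093,0]);BR=Z(YS)
# fixed grasp: tool pose in scoop frame, tilt .4
GR=toolR(0,.4);GP=np.array([-.063+.0188*np.sin(.4),0,.1-.0188*np.cos(.4)])
def tool(o,yaw,th):   # scoop origin, yaw, nose-down pitch -> tool pose
    S=Z(yaw)*Ro.from_euler('y',th);return np.array(o)+S.apply(GP),S*GR
def lip(o,yaw,th): return np.array(o)+(Z(yaw)*Ro.from_euler('y',th)).apply([.045,0,.001])
def scoop():
    p,R=cur();S=R*GR.inv();return p-S.apply(GP),S
E
python3 - <<'E'
from h import *
o=ctrl.get_obs();print(o["force"],o["grip_width"],o["grip_force"],cur()[0])
p,S=scoop();print("scoop",p,S.as_euler('xyz'),"in bin",BR.inv().apply(p-BO))
E
```

```text
[-0.1678  0.2662 -0.6204] 0.013598113728808784 49.968920946121216 [ 0.4739 -0.0157  0.0873]
scoop [ 0.5294 -0.0123  0.0045] [-0.0009  0.0011  0.0626] in bin [-0.065   0.001   0.0045]
```

>>> jog_arm:
  motion:
    - [-0.009,-0.0005,0.0045,0,0,0,-1]
    - [-0.0092,0,0.0039,0,0,0,-1]
    - [-0.0092,0,0.0039,0,0,0,-1]
    - [-0.0092,0,0.0039,0,0,0,-1]
    - [-0.0092,0,0.0039,0,0,0,-1]

```text
time_s: 4.35
ee_pos: [0.5244, -0.0131, 0.0872]
eef_rot: [-3.14, 0.399, -3.078]
force: [-1.4, -0.9, 4.2]
grip_width: 0.0138
grip_force: 50.0
```

>>> jog_arm:
  motion:
    - [-0.0092,0,0.0039,0,0,0,-1]
    - [-0.0092,0,0.0039,0,0,0,-1]
    - [-0.0092,0,0.0039,0,0,0,-1]
    - [-0.0092,0,0.0039,0,0,0,-1]
    - [-0.0092,0,0.0039,0,0,0,-1]

```text
time_s: 4.85
ee_pos: [0.5742, -0.01, 0.0872]
eef_rot: [-3.14, 0.399, -3.079]
force: [-5.2, -1.3, 8.6]
grip_width: 0.0138
grip_force: 50.0
```

```bash
python3 - <<'E'
from h import *
o=ctrl.get_obs();print(o["force"],cur()[0])
p,S=scoop();print("scoop",p,S.as_euler('xyz'),"in bin",BR.inv().apply(p-BO))
t=ctrl.camera("top")[:,:,::-1];s=ctrl.camera("scene")[:,:,::-1]
o=np.hstack([cv2.resize(t[150:290,270:390],(400,467),interpolation=2),cv2.resize(s[210:330,290:410],(400,467),interpolation=2)])
cv2.imwrite("pics/c4.png",o)
E
```

```text
[-5.2451 -1.2817  8.5703] [ 0.5742 -0.01    0.0872]
scoop [ 0.6298 -0.0066  0.0045] [-0.001   0.0006  0.0626] in bin [0.0356 0.0006 0.0045]
```

View pics/c4.png

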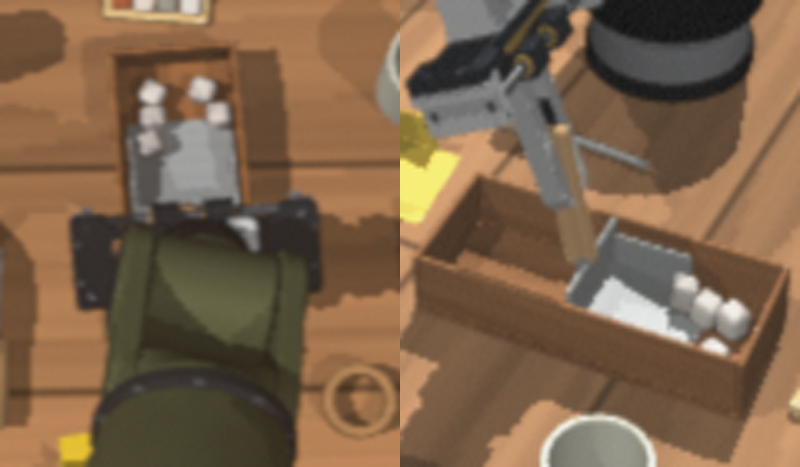

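>>> jog_arm:
  motion:
    - [-0.0092,0,0.0039,0,0,0,-1]
    - [-0.0092,0,0.0039,0,0,0,-1]
    - [-0.0092,0,0.0039,0,0,0,-1]
    - [-0.0074,0,0.0031,0,0,0,-1]

```text
time_s: 5.35
ee_pos: [0.6119, -0.0077, 0.0871]
eef_rot: [-3.14, 0.399, -3.079]
force: [-9.4, -2.1, 11.8]
grip_width: 0.0135
grip_force: 50.0
```

>>> jog_arm:
  motion:
    - [-0.0028,0,0.0012,0,0,0,-1]
    - [-0.0018,0,0.0008,0,0,0,-1]
    - [0,0,0,0,0,0,-1]

```text
time_s: 5.65
ee_pos: [0.6167, -0.0074, 0.0871]
eef_rot: [-3.14, 0.4, -3.079]
force: [-6.6, -1.6, 10.5]
grip_width: 0.0138
grip_force: 50.0
```

```bash
python3 - <<'E'
from h import *
o=ctrl.get_obs();print(o["force"],cur()[0])
p,S=scoop();print("scoop",p,S.as_euler('xyz'),"in bin",BR.inv().apply(p-BO))
E
```

```text
[-6.582  -1.5572 10.4794] [ 0.6167 -0.0074  0.0871]
scoop [ 0.6722 -0.004   0.0044] [-0.001   0.0004  0.0624] in bin [0.0781 0.0005 0.0044]
```

>>> jog_arm:
  motion:
    - [-0.0018,0,0.0008,0,0,0,-1]
    - [-0.0014,0,0.0006,0,0,0,-1]
    - [0,0,0,0,0,0,-1]

```text
time_s: 5.95
ee_pos: [0.62, -0.0072, 0.0871]
eef_rot: [-3.14, 0.399, -3.079]
force: [-9.6, -1.8, 12.1]
grip_width: 0.0137
grip_force: 50.0
```

```bash
python3 - <<'E'
from h import *
t=ctrl.camera("top")[:,:,::-1];s=ctrl.camera("scene")[:,:,::-1]
o=np.hstack([cv2.resize(t[155:215,290:360],(400,343),interpolation=2),cv2.resize(s[240:330,320:425],(400,343),interpolation=2)])
cv2.imwrite("pics/c5.png",o)
E
```

```text
(no output)
```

View pics/c5.png

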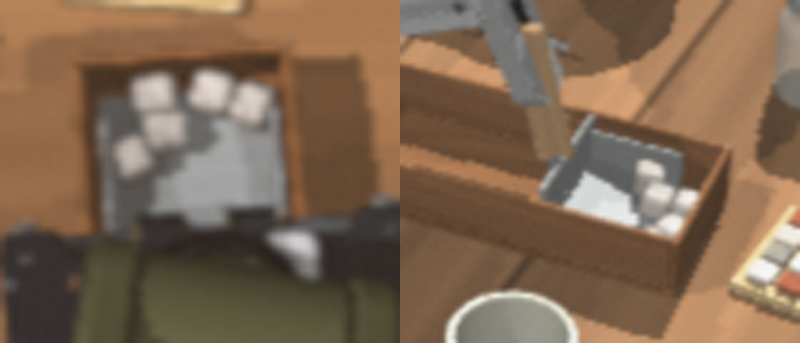

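```bash
python3 - <<'E'
from h import *
p,S=scoop();yaw=.0624;print(p,S.as_euler('xyz'))
rear=p+S.apply([-.041,0,0])
w=[]
for th,dz in((-.2,.001),(-.4,.004)):
    o=rear+[0,0,dz]-(Z(yaw)*Ro.from_euler('y',th)).apply([-.041,0,0])
    w.append((*tool(o,yaw,th),4))
plan(w,-1)
print('lift')
o=o+[0,0,.012];w2=[(*tool(o,yaw,-.4),2)]
o=o-(Z(yaw)).apply([.01,0,0])+[0,0,.14];w2+=[(*tool(o,yaw,-.4),8)]
plan(w2,-1,w[-1][:2]);print(o)
E
```

```text
[ 0.6756 -0.0038  0.0044] [-0.001   0.0004  0.0624]
[[0.0041,-0,-0.0008,-0,-0.05,0,-1],[0.004,-0,-0.001,-0,-0.05,0,-1],[0.004,-0,-0.0012,-0,-0.05,0,-1],[0.0039,-0,-0.0014,-0,-0.05,0,-1],[0.0037,0,-0.0011,-0,-0.05,-0,-1]]
[[0.0037,0,-0.0013,-0,-0.05,-0,-1],[0.0036,0,-0.0015,-0,-0.05,-0,-1],[0.0035,0,-0.0017,-0,-0.05,-0,-1]]
lift
[[-0.0043,0,-0.0042,0,0,0,-1],[-0.0043,0,-0.0042,0,0,0,-1],[-0.0117,0,-0.0131,0,0,0,-1],[-0.0117,0,-0.0131,0,0,0,-1],[-0.0117,0,-0.0131,0,0,0,-1]]
[[-0.0117,0,-0.0131,0,0,0,-1],[-0.0117,0,-0.0131,0,0,0,-1],[-0.0117,0,-0.0131,0,0,0,-1],[-0.0117,0,-0.0131,0,0,0,-1],[-0.0117,0,-0.0131,0,0,0,-1]]
[ 0.6624 -0.0046  0.1764]
```

>>> jog_arm:
  motion:
    - [0.004,0,-0.001,0,-0.05,0,-1]
    - [0.004,0,-0.001,0,-0.05,0,-1]
    - [0.004,0,-0.0012,0,-0.05,0,-1]
    - [0.004,0,-0.0014,0,-0.05,0,-1]
    - [0.0037,0,-0.0011,0,-0.05,0,-1]

```text
time_s: 6.55
ee_pos: [0.599, -0.0084, 0.0811]
eef_rot: [-3.14, 0.649, -3.078]
force: [1.3, 1.0, -2.4]
grip_width: 0.0141
grip_force: 50.0
```

>>> jog_arm:
  motion:
    - [0.0037,0,-0.0013,0,-0.05,0,-1]
    - [0.0036,0,-0.0015,0,-0.05,0,-1]
    - [0.0035,0,-0.0017,0,-0.05,0,-1]

```text
time_s: 6.85
ee_pos: [0.5951, 0.0015, 0.0963]
eef_rot: [-3.128, 0.749, -3.094]
force: [3.3, -20.0, -14.6]
grip_width: 0.0146
grip_force: 49.9
```

>>> jog_arm:
  motion:
    - [-0.004,0,-0.004,0,0,0,-1]
    - [-0.004,0,-0.004,0,0,0,-1]
    - [-0.008,0,-0.009,0,0,0,-1]
    - [-0.012,0,-0.013,0,0,0,-1]
    - [-0.012,0,-0.013,0,0,0,-1]

```text
time_s: 7.35
ee_pos: [0.5953, 0.0035, 0.156]
eef_rot: [-3.124, 0.748, -3.083]
force: [-0.1, 0.1, -2.9]
grip_width: 0.0139
grip_force: 50.0
```

>>> jog_arm:
  motion:
    - [-0.012,0,-0.013,0,0,0,-1]
    - [-0.012,0,-0.013,0,0,0,-1]
    - [-0.012,0,-0.013,0,0,0,-1]
    - [-0.012,0,-0.013,0,0,0,-1]
    - [-0.008,0,-0.009,0,0,0,-1]

```text
time_s: 7.85
ee_pos: [0.5952, 0.0048, 0.2399]
eef_rot: [-3.124, 0.75, -3.083]
force: [-1.3, -0.1, -1.5]
grip_width: 0.0136
grip_force: 50.0
```

```bash
python3 - <<'E'
from h import *
o=ctrl.get_obs();print(o["force"],o["qpos"])
p,S=scoop();print("scoop",p,S.as_euler('xyz'))
t=ctrl.camera("top")[:,:,::-1];s=ctrl.camera("scene")[:,:,::-1]
o=np.hstack([cv2.resize(t[130:260,260:390],(400,400),interpolation=2),cv2.resize(s[180:310,300:430],(400,400),interpolation=2)])
cv2.imwrite("pics/c6.png",o)
# carry
yd=.568;B=np.array([.5003,.3193,0]);L=B+Z(yd).apply([-.03,0,0])
def at(th,z): 
    S=Z(yd)*Ro.from_euler('y',th);return L+[0,0,z]-S.apply([.045,0,.001])
e=at(-.4,.195)
w=[];o=p
mid=(p+e)/2+[-.01,.0,.012]
w=[(*tool(p+(e-p)*.06+[0,0,.006],.0624+.03,-.4),2),(*tool(p+(e-p)*.94,yd-.03,-.4),17),(*tool(e,yd,-.4),2)]
print(e);plan(w,-1)
E
```

```text
[-1.343  -0.0695 -1.4542] [-0.0926  0.0248  1.9345  0.2007  0.4441 -1.8635]
scoop [0.6758 0.0078 0.1813] [-0.0135 -0.3498  0.0517]
[0.4404 0.2811 0.1766]
[[0.0057,0.0063,-0.006,-0.02,-0.024,-0.012,-1],[0.0055,0.0065,-0.0061,-0.02,-0.024,-0.012,-1],[0.0076,0.0131,-0.007,-0.019,0,-0.018,-1],[0.0074,0.0134,-0.0068,-0.019,0,-0.018,-1],[0.0072,0.0136,-0.0065,-0.019,0,-0.018,-1]]
[[0.0069,0.0139,-0.0062,-0.019,0,-0.018,-1],[0.0066,0.0141,-0.006,-0.019,0,-0.018,-1],[0.0064,0.0143,-0.0057,-0.019,0,-0.018,-1],[0.0061,0.0145,-0.0054,-0.019,0,-0.018,-1],[0.0059,0.0148,-0.0052,-0.019,0,-0.018,-1]]
[[0.0056,0.015,-0.0049,-0.019,0,-0.018,-1],[0.0053,0.0151,-0.0046,-0.019,0,-0.018,-1],[0.005,0.0153,-0.0043,-0.019,0,-0.018,-1],[0.0047,0.0155,-0.004,-0.019,0,-0.018,-1],[0.0045,0.0156,-0.0037,-0.019,0,-0.018,-1]]
[[0.0042,0.0158,-0.0034,-0.019,0,-0.018,-1],[0.0039,0.0159,-0.0031,-0.019,0,-0.018,-1],[0.0036,0.0161,-0.0028,-0.019,0,-0.018,-1],[0.0033,0.0162,-0.0025,-0.019,0,-0.018,-1],[0.0014,0.0094,-0.0012,-0.011,0,-0.01,-1]]
[[0.0013,0.0094,-0.0011,-0.011,0,-0.01,-1]]
```

View pics/c6.png

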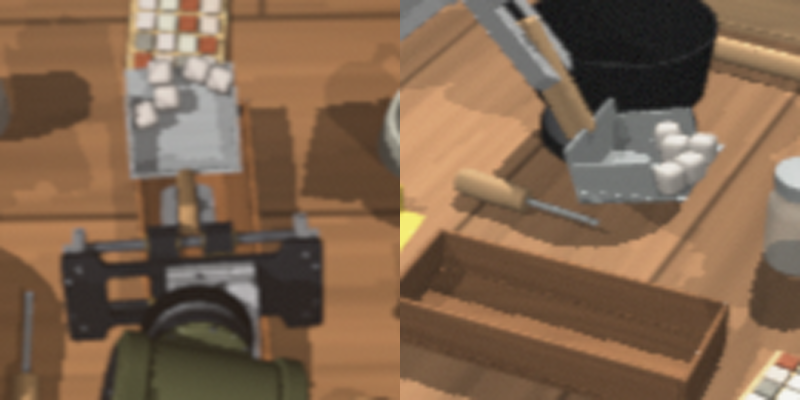

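```bash
cat >> h.py <<'E'
yd=.568;B=np.array([.5003,.3193,0]);L=B+Z(yd).apply([-.03,0,0])
def at(th,z): 
    S=Z(yd)*Ro.from_euler('y',th);return L+[0,0,z]-S.apply([.045,0,.001])
E
python3 - <<'E'
from h import *
p,S=scoop();e=at(-.25,.19);print(e)
plan([(*tool(p+(e-p)*.05+[0,0,.006],.085,-.34),2),(*tool(p+(e-p)*.95,yd-.03,-.26),17),(*tool(e,yd,-.25),2)],-1)
E
```

```text
[0.4385 0.2798 0.1779]
[[0.0015,0.0051,-0.0061,-0.018,0.006,-0.01,-1],[0.0015,0.0053,-0.006,-0.018,0.006,-0.01,-1],[0.008,0.0135,-0.007,-0.017,0.005,-0.02,-1],[0.0077,0.0138,-0.0067,-0.017,0.005,-0.02,-1],[0.0075,0.014,-0.0064,-0.017,0.005,-0.02,-1]]
[[0.0072,0.0143,-0.0062,-0.017,0.005,-0.02,-1],[0.0069,0.0145,-0.0059,-0.017,0.005,-0.02,-1],[0.0067,0.0148,-0.0056,-0.017,0.005,-0.02,-1],[0.0064,0.015,-0.0053,-0.017,0.005,-0.02,-1],[0.0061,0.0152,-0.005,-0.017,0.005,-0.02,-1]]
[[0.0058,0.0154,-0.0047,-0.017,0.005,-0.02,-1],[0.0055,0.0156,-0.0044,-0.017,0.005,-0.02,-1],[0.0052,0.0158,-0.0041,-0.017,0.005,-0.02,-1],[0.0049,0.016,-0.0038,-0.017,0.005,-0.02,-1],[0.0046,0.0161,-0.0036,-0.017,0.005,-0.02,-1]]
[[0.0043,0.0163,-0.0033,-0.017,0.005,-0.02,-1],[0.004,0.0164,-0.003,-0.017,0.005,-0.02,-1],[0.0037,0.0165,-0.0027,-0.017,0.005,-0.02,-1],[0.0033,0.0167,-0.0023,-0.017,0.005,-0.02,-1],[0.0008,0.0078,-0.001,-0.009,0.005,-0.012,-1]]
[[0.0008,0.0078,-0.0009,-0.009,0.005,-0.012,-1]]
```

>>> jog_arm:
  motion:
    - [0.0015,0.005,-0.006,-0.018,0.006,-0.01,-1]
    - [0.0035,0.009,-0.006,-0.018,0.006,-0.01,-1]
    - [0.006,0.0115,-0.007,-0.017,0.005,-0.02,-1]
    - [0.0077,0.0138,-0.0067,-0.017,0.005,-0.02,-1]
    - [0.0075,0.014,-0.0064,-0.017,0.005,-0.02,-1]

```text
time_s: 8.45
ee_pos: [0.5482, 0.055, 0.2451]
eef_rot: [-3.139, 0.723, -2.973]
force: [0.7, 0.1, -2.9]
grip_width: 0.0141
grip_force: 50.0
```

>>> jog_arm:
  motion:
    - [0.0072,0.0143,-0.0062,-0.017,0.005,-0.02,-1]
    - [0.007,0.0145,-0.006,-0.017,0.005,-0.02,-1]
    - [0.0067,0.0148,-0.0056,-0.017,0.005,-0.02,-1]
    - [0.0064,0.015,-0.0053,-0.017,0.005,-0.02,-1]
    - [0.006,0.0152,-0.005,-0.017,0.005,-0.02,-1]

```text
time_s: 8.95
ee_pos: [0.49, 0.1176, 0.2449]
eef_rot: [-3.138, 0.698, -2.841]
force: [0.1, -0.1, -2.5]
grip_width: 0.0138
grip_force: 50.0
```

>>> jog_arm:
  motion:
    - [0.0058,0.0154,-0.0047,-0.017,0.005,-0.02,-1]
    - [0.0055,0.0156,-0.0044,-0.017,0.005,-0.02,-1]
    - [0.0052,0.0158,-0.0041,-0.017,0.005,-0.02,-1]
    - [0.005,0.016,-0.0038,-0.017,0.005,-0.02,-1]
    - [0.0046,0.016,-0.0036,-0.017,0.005,-0.02,-1]

```text
time_s: 9.45
ee_pos: [0.4318, 0.1803, 0.244]
eef_rot: [-3.141, 0.673, -2.712]
force: [-0.0, 0.0, -2.5]
grip_width: 0.0141
grip_force: 50.0
```

>>> jog_arm:
  motion:
    - [0.0043,0.0163,-0.0033,-0.017,0.005,-0.02,-1]
    - [0.004,0.0164,-0.003,-0.017,0.005,-0.02,-1]
    - [0.0037,0.0165,-0.0027,-0.017,0.005,-0.02,-1]
    - [0.0025,0.013,-0.0023,-0.017,0.005,-0.02,-1]
    - [0.001,0.008,-0.001,-0.009,0.005,-0.012,-1]

```text
time_s: 9.95
ee_pos: [0.3824, 0.2337, 0.2443]
eef_rot: [3.136, 0.648, -2.595]
force: [-0.4, 0.2, -1.7]
grip_width: 0.0136
grip_force: 50.0
```

```bash
python3 - <<'E'
from h import *
o=ctrl.get_obs();print(o["force"],o["qpos"])
p,S=scoop();print("scoop",p,S.as_euler('xyz'),"lip",p+S.apply([.045,0,.001]))
t=ctrl.camera("top")[:,:,::-1];s=ctrl.camera("scene")[:,:,::-1]
o=np.hstack([cv2.resize(t[170:300,150:280],(400,400),interpolation=2),cv2.resize(s[120:250,310:440],(400,400),interpolation=2)])
cv2.imwrite("pics/c7.png",o)
w=[(*tool(at(.0,.165),yd,0.),4),(*tool(at(.35,.122),yd,.35),5),(*tool(at(.75,.118),yd,.75),5),(*tool(at(1.1,.122),yd,1.1),4)]
plan(w,-1)
E
```

```text
[-0.4189  0.2335 -1.6952] [ 0.4161 -0.3275  2.1777  0.1381  0.6525 -1.7849]
scoop [0.4456 0.2728 0.1779] [ 0.0042 -0.2481  0.5486] lip [0.4826 0.2954 0.1899]
[[-0.0032,0.0023,0.0017,-0.002,0.062,-0.005,-1],[-0.0033,0.0023,0.0015,-0.002,0.062,-0.005,-1],[-0.0034,0.0023,0.0013,-0.002,0.062,-0.005,-1],[-0.0035,0.0023,0.0011,-0.002,0.062,-0.005,-1],[-0.0052,-0,0.0051,-0,0.07,0,-1]]
[[-0.0056,-0,0.0048,-0,0.07,0,-1],[-0.0059,-0,0.0043,-0,0.07,0,-1],[-0.0062,-0,0.0039,-0,0.07,0,-1],[-0.0065,-0,0.0035,-0,0.07,0,-1],[-0.0098,0,-0.0021,-0,0.08,0,-1]]
[[-0.0096,0,-0.0029,-0,0.08,0,-1],[-0.0094,0,-0.0037,-0,0.08,0,-1],[-0.009,0,-0.0044,-0,0.08,0,-1],[-0.0087,0,-0.0051,-0,0.08,0,-1],[-0.0104,-0,-0.0044,-0,0.088,0,-1]]
[[-0.01,-0,-0.0053,-0,0.088,0,-1],[-0.0095,-0,-0.0062,-0,0.088,0,-1],[-0.0089,-0,-0.007,-0,0.088,0,-1]]
```

View pics/c7.png

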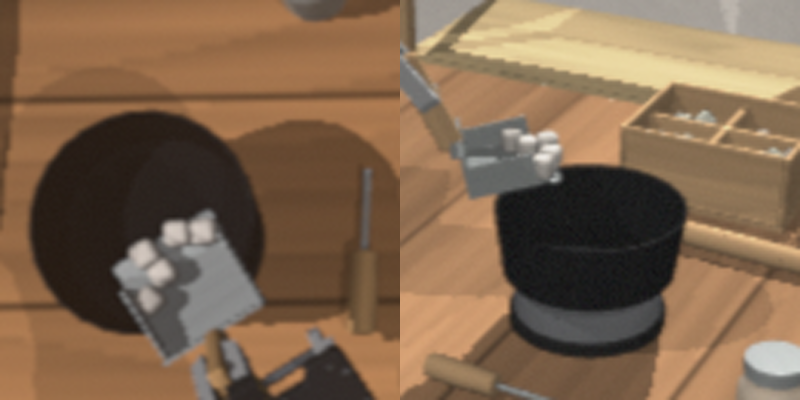

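>>> jog_arm:
  motion:
    - [-0.0032,0.0023,0.0017,-0.002,0.062,-0.005,-1]
    - [-0.0033,0.0023,0.0015,-0.002,0.062,-0.005,-1]
    - [-0.0034,0.0023,0.0013,-0.002,0.062,-0.005,-1]
    - [-0.0035,0.0023,0.0011,-0.002,0.062,-0.005,-1]
    - [-0.0052,0,0.005,0,0.07,0,-1]

```text
time_s: 10.55
ee_pos: [0.3967, 0.2519, 0.2444]
eef_rot: [3.141, 0.329, -2.574]
force: [-1.2, -0.6, -3.1]
grip_width: 0.0137
grip_force: 50.0
```

>>> jog_arm:
  motion:
    - [-0.0056,0,0.0048,0,0.07,0,-1]
    - [-0.006,0,0.0043,0,0.07,0,-1]
    - [-0.0062,0,0.004,0,0.07,0,-1]
    - [-0.0065,0,0.0035,0,0.07,0,-1]
    - [-0.0098,0,-0.002,0,0.08,0,-1]

```text
time_s: 11.05
ee_pos: [0.4281, 0.2717, 0.2352]
eef_rot: [3.14, -0.033, -2.574]
force: [0.3, -0.2, -0.4]
grip_width: 0.0135
grip_force: 50.0
```

>>> jog_arm:
  motion:
    - [-0.0096,0,-0.003,0,0.08,0,-1]
    - [-0.0094,0,-0.0037,0,0.08,0,-1]
    - [-0.009,0,-0.0044,0,0.08,0,-1]
    - [-0.0087,0,-0.005,0,0.08,0,-1]
    - [-0.0104,0,-0.0044,0,0.088,0,-1]

```text
time_s: 11.55
ee_pos: [0.4709, 0.299, 0.247]
eef_rot: [3.14, -0.439, -2.573]
force: [-0.0, 0.1, -0.7]
grip_width: 0.0138
grip_force: 50.0
```

>>> jog_arm:
  motion:
    - [-0.01,0,-0.0053,0,0.088,0,-1]
    - [-0.0095,0,-0.006,0,0.088,0,-1]
    - [-0.009,0,-0.007,0,0.088,0,-1]
    - [0,0,0,0,0,0,-1]
    - [0,0,0,0,0,0,-1]

```text
time_s: 12.05
ee_pos: [0.499, 0.3171, 0.2468]
eef_rot: [3.14, -0.701, -2.573]
force: [0.0, 0.1, -1.6]
grip_width: 0.0138
grip_force: 50.0
```

```bash
python3 - <<'E'
from h import *
o=ctrl.get_obs();print(o["force"],o["qpos"])
p,S=scoop();print("scoop",p,S.as_euler('xyz'),"lip",p+S.apply([.045,0,.001]))
t=ctrl.camera("top")[:,:,::-1];s=ctrl.camera("scene")[:,:,::-1]
o=np.hstack([cv2.resize(t[170:300,150:280],(400,400),interpolation=2),cv2.resize(s[120:250,310:440],(400,400),interpolation=2)])
cv2.imwrite("pics/c8.png",o)
E
```

```text
[ 0.0392  0.1112 -1.5881] [ 0.5183  0.8479  0.7392 -0.04    2.2545 -1.6348]
scoop [0.458  0.2911 0.1597] [0.0029 1.101  0.5705] lip [0.4759 0.3025 0.1201]
```

View pics/c8.png

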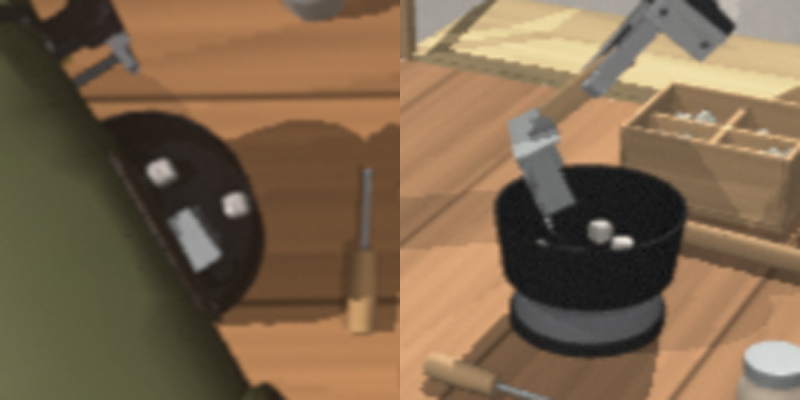

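```bash
python3 - <<'E'
from h import *
H=BO+BR.apply([-.045,0,0])
w=[(*tool(at(.55,.165),yd,.55),5),(*tool(at(.0,.185),yd,.0),5),(*tool(H+[0,0,.16],YS,0),10),(*tool(H+[0,0,.07],YS,0),4)]
plan(w,-1);print(H)
# white blobs in bowl
t=np.ascontiguousarray(ctrl.camera("top")[:,:,::-1]);h=cv2.cvtColor(t,cv2.COLOR_BGR2HSV)
E
```

```text
[[0.0157,0.0002,0.0032,0,-0.11,0,-1],[0.0159,0.0002,0.0015,0,-0.11,0,-1],[0.016,0.0002,-0.0003,0,-0.11,0,-1],[0.0159,0.0002,-0.002,0,-0.11,0,-1],[0.0155,0.0002,-0.0037,0,-0.11,0,-1]]
[[0.0108,-0,0.0058,0,-0.11,-0,-1],[0.0113,-0,0.0046,0,-0.11,-0,-1],[0.0118,-0,0.0033,0,-0.11,-0,-1],[0.0121,-0,0.002,0,-0.11,-0,-1],[0.0122,-0,0.0007,0,-0.11,-0,-1]]
[[0.006,-0.0279,0.0001,0.02,0,0.047,-1],[0.0047,-0.0281,0.0006,0.02,0,0.047,-1],[0.0034,-0.0283,0.0012,0.02,0,0.047,-1],[0.002,-0.0284,0.0017,0.02,0,0.047,-1],[0.0007,-0.0284,0.0023,0.02,0,0.047,-1]]
[[-0.0006,-0.0284,0.0029,0.02,0,0.047,-1],[-0.0019,-0.0282,0.0034,0.02,0,0.047,-1],[-0.0032,-0.028,0.004,0.02,0,0.047,-1],[-0.0045,-0.0278,0.0045,0.02,0,0.047,-1],[-0.0058,-0.0274,0.0051,0.02,0,0.047,-1]]
[[0.0088,0,0.0207,0,0,0,-1],[0.0088,0,0.0207,0,0,0,-1],[0.0088,0,0.0207,0,0,0,-1],[0.0088,0,0.0207,0,0,0,-1]]
[ 0.5494 -0.012   0.    ]
```

>>> jog_arm:
  motion:
    - [0.0157,0,0.0032,0,-0.11,0,-1]
    - [0.016,0,0.0015,0,-0.11,0,-1]
    - [0.016,0,0,0,-0.11,0,-1]
    - [0.016,0,-0.002,0,-0.11,0,-1]
    - [0.0155,0,-0.0037,0,-0.11,0,-1]

```text
time_s: 12.7
ee_pos: [0.438, 0.2785, 0.2883]
eef_rot: [3.141, -0.143, -2.573]
force: [0.7, 0.2, -1.3]
grip_width: 0.0138
grip_force: 50.0
```

>>> jog_arm:
  motion:
    - [0.0108,0,0.0058,0,-0.11,0,-1]
    - [0.0113,0,0.0046,0,-0.11,0,-1]
    - [0.0118,0,0.0033,0,-0.11,0,-1]
    - [0.012,0,0.002,0,-0.11,0,-1]
    - [0.012,0,0.0007,0,-0.11,0,-1]

```text
time_s: 13.2
ee_pos: [0.3896, 0.2477, 0.2671]
eef_rot: [3.141, 0.407, -2.574]
force: [-0.2, 0.3, -1.0]
grip_width: 0.0138
grip_force: 50.0
```

>>> jog_arm:
  motion:
    - [0.006,-0.028,0,0.02,0,0.047,-1]
    - [0.0047,-0.028,0.0006,0.02,0,0.047,-1]
    - [0.0034,-0.0283,0.0012,0.02,0,0.047,-1]
    - [0.002,-0.0284,0.0017,0.02,0,0.047,-1]
    - [0.0007,-0.0284,0.0023,0.02,0,0.047,-1]

```text
time_s: 13.7
ee_pos: [0.4419, 0.1147, 0.255]
eef_rot: [-3.141, 0.402, -2.831]
force: [-0.1, 0.1, -1.3]
grip_width: 0.014
grip_force: 50.0
```

>>> jog_arm:
  motion:
    - [-0.0006,-0.0284,0.003,0.02,0,0.047,-1]
    - [-0.002,-0.0282,0.0034,0.02,0,0.047,-1]
    - [-0.0032,-0.028,0.004,0.02,0,0.047,-1]
    - [-0.0045,-0.0278,0.0045,0.02,0,0.047,-1]
    - [-0.0058,-0.0274,0.005,0.02,0,0.047,-1]

```text
time_s: 14.2
ee_pos: [0.4934, -0.0175, 0.243]
eef_rot: [-3.14, 0.402, -3.086]
force: [-0.1, -0.0, -2.4]
grip_width: 0.0135
grip_force: 50.0
```

>>> jog_arm:
  motion:
    - [0.009,0,0.0207,0,0,0,-1]
    - [0.009,0,0.0207,0,0,0,-1]
    - [0.009,0,0.0207,0,0,0,-1]
    - [0.009,0,0.0207,0,0,0,-1]
    - [0,0,0,0,0,0,-1]

```text
time_s: 14.7
ee_pos: [0.491, -0.0163, 0.1502]
eef_rot: [-3.141, 0.396, -3.084]
force: [0.2, -0.4, -1.1]
grip_width: 0.0135
grip_force: 50.0
```

```bash
python3 - <<'E'
from h import *
o=ctrl.get_obs();print(o["force"],o["qpos"])
p,S=scoop();print("scoop",p,S.as_euler('xyz'),"bin",BR.inv().apply(p-BO))
t=np.ascontiguousarray(ctrl.camera("top")[:,:,::-1]);cv2.imwrite("pics/t9.png",t);h=cv2.cvtColor(t,cv2.COLOR_BGR2HSV)
m=((h[:,:,1]<60)&(h[:,:,2]>90)).astype(np.uint8)
r=np.zeros_like(m);r[200:285,155:240]=m[200:285,155:240]
n,l,st,c=cv2.connectedComponentsWithStats(r);print("bowl",[(st[i,4],c[i].round(0).tolist()) for i in range(1,n) if st[i,4]>5])
r=np.zeros_like(m);r[180:262,290:370]=m[180:262,290:370]
n,l,st,c=cv2.connectedComponentsWithStats(r);i=1+st[1:,4].argmax();print(st[i])
ys,xs=np.nonzero(l==i)
for x in range(xs.min()+1,xs.max(),5): print(x,ys[xs==x].min(),end=' ')
for y in range(ys.min()+3,ys.max(),5): print('row',y,xs[ys==y].min(),xs[ys==y].max(),end=' ')
print();print("pred lip",proj("top",[p+S.apply([.045,s,.001]) for s in(.0435,0,-.0435)]),"sides top",proj("top",[p+S.apply([.025,s,.032]) for s in(.0435,-.0435)]),"back",proj("top",[p+S.apply([-.041,s,.045]) for s in(.0435,-.0435)]))
E
```

```text
[ 0.1909 -0.3528 -1.1231] [-0.1518  0.0217  2.0358  0.1239  0.6991 -1.8595]
scoop [ 0.5463 -0.0132  0.0673] [-0.0007  0.0036  0.0574] bin [-0.0481 -0.001   0.0673]
bowl [(np.int32(59), [202.0, 226.0]), (np.int32(64), [191.0, 236.0]), (np.int32(59), [226.0, 236.0]), (np.int32(54), [182.0, 248.0]), (np.int32(59), [208.0, 261.0])]
[310 212  36  31 791]
311 214 316 213 321 213 326 213 331 213 336 212 341 212 row 215 310 343 row 220 311 344 row 225 311 344 row 230 312 345 row 235 312 345 row 240 312 322 
pred lip [[309.9522 211.6735]
 [326.0413 210.4827]
 [342.1271 209.2921]] sides top [[310.2076 216.5554]
 [343.2679 214.1074]] back [[311.9098 240.5684]
 [345.6236 238.0668]]
```

>>> jog_arm:
  motion:
    - [0.0058,0.0005,0.0138,0,-0.04,0,-1]
    - [0.0064,0,0.0136,0,0,0,-1]
    - [0.0064,0,0.0136,0,0,0,-1]
    - [0.0026,0,0.0054,0,0,0,-1]
    - [0.0013,0,0.0027,0,0,0,-1]

```text
time_s: 15.25
ee_pos: [0.493, -0.0161, 0.0986]
eef_rot: [-3.14, 0.44, -3.083]
force: [0.7, -0.0, -1.3]
grip_width: 0.0138
grip_force: 50.0
```

>>> jog_arm:
  motion:
    - [0.0013,0,0.0027,0,0,0,-1]
    - [0.0009,0,0.0018,0,0,0,-1]
    - [0,0,0,0,0,0,-1]

```text
time_s: 15.55
ee_pos: [0.4926, -0.0161, 0.0927]
eef_rot: [-3.14, 0.439, -3.083]
force: [-0.5, -0.2, -2.3]
grip_width: 0.0141
grip_force: 50.0
```

```bash
python3 - <<'E'
from h import *
o=ctrl.get_obs();print(o["force"],o["moment"])
p,S=scoop();print("scoop",p,S.as_euler('xyz'),"bin",BR.inv().apply(p-BO))
E
```

```text
[-0.467  -0.1541 -2.2935] [-0.0062  0.3459  0.0303]
scoop [ 0.5514 -0.0128  0.0123] [-0.0012 -0.0386  0.0577] bin [-0.0431 -0.0008  0.0123]
```

>>> jog_arm:
  motion:
    - [0.0013,0,0.0027,0,0,0,-1]
    - [0,0,0,0,0,0,-1]

```text
time_s: 15.75
ee_pos: [0.4925, -0.0161, 0.0893]
eef_rot: [-3.14, 0.438, -3.084]
force: [-0.5, -0.1, -1.2]
grip_width: 0.0137
grip_force: 50.0
```

>>> jog_arm:
  motion:
    - [0.0006,0,0.0014,0,0,0,-1]
    - [0,0,0,0,0,0,-1]

```text
time_s: 15.95
ee_pos: [0.4933, -0.0162, 0.0888]
eef_rot: [-3.14, 0.44, -3.084]
force: [-1.1, 0.3, 5.1]
grip_width: 0.0137
grip_force: 50.0
```

>>> jog_arm:
  motion:
    - [0.0006,0,0.0014,0,0,0,-1]
    - [0,0,0,0,0,0,-1]

```text
time_s: 16.15
ee_pos: [0.4938, -0.0163, 0.0881]
eef_rot: [-3.14, 0.442, -3.084]
force: [-6.8, -1.0, 14.1]
grip_width: 0.0134
grip_force: 50.0
```

>>> jog_arm:
  motion:
    - [-0.0003,0,-0.0007,0,0,0,-1]
    - [0,0,0,0,0,0,0.2]
    - [0,0,0,0,0,0,0.2]
    - [0,0,0,0,0,0,0.2]
    - [0,0,0,0,0,0,0.2]

```text
time_s: 16.65
ee_pos: [0.4925, -0.0161, 0.087]
eef_rot: [-3.14, 0.438, -3.083]
force: [0.7, 0.1, 0.0]
grip_width: 0.0424
grip_force: 0.0
```

>>> jog_arm:
  motion:
    - [0,0,0,0,0,0,0.2]
    - [0,0,-0.004,0,0,0,0.2]
    - [0,0,-0.01,0,0,0,0.2]
    - [0,0,-0.02,0,0,0,0.2]
    - [0,0,-0.02,0,0,0,0.2]

```text
time_s: 17.15
ee_pos: [0.469, -0.0174, 0.1371]
eef_rot: [-3.14, 0.438, -3.084]
force: [0.8, -0.3, 0.9]
grip_width: 0.0567
grip_force: 0.0
```

>>> jog_arm:
  motion:
    - [0,0,-0.03,0,0,0,-1]
    - [0,0,-0.03,0,0,0,-1]
    - [0,0,-0.03,0,0,0,-1]
    - [0,0,0,0,0,0,-1]

```text
time_s: 17.55
ee_pos: [0.4316, -0.0197, 0.2217]
eef_rot: [-3.138, 0.445, -3.083]
force: [0.2, 0.3, 0.4]
grip_width: 0.0276
grip_force: 0.0
```

```bash
python3 - <<'E'
from h import *
o=ctrl.get_obs();print(o["force"],cur()[0],o["eef_rot"],o["qpos"])
t=np.ascontiguousarray(ctrl.camera("top")[:,:,::-1]);cv2.imwrite("pics/t10.png",t);h=cv2.cvtColor(t,cv2.COLOR_BGR2HSV)
m=((h[:,:,1]<60)&(h[:,:,2]>90)).astype(np.uint8)
r=np.zeros_like(m);r[180:258,300:355]=m[180:258,300:355]
n,l,st,c=cv2.connectedComponentsWithStats(r);i=1+st[1:,4].argmax();print(st[i])
ys,xs=np.nonzero(l==i)
for x in range(xs.min()+1,xs.max(),5): print(x,ys[xs==x].min(),end=' ')
for O in([.5463,-.0132],[.5514,-.0128]):
  p=np.array([*O,.005]);S=Z(.058)
  print();print(proj("top",[p+S.apply([.045,s,.001]) for s in(.0435,-.0435)]).round(1).tolist(),proj("top",[p+S.apply([-.041,s,.045]) for s in(.0435,-.0435)]).round(1).tolist())
E
```

```text
[0.1896 0.2864 0.4244] [ 0.4316 -0.0197  0.2217] [-3.1384  0.4445 -3.0829] [-0.1971 -0.2453  2.1048  0.1407  0.8544 -1.8953]
[311 214  34  30 848]
312 216 317 216 322 215 327 215 332 214 337 214 342 217 
[[310.5, 216.4], [341.1, 214.1]] [[312.4, 244.2], [344.5, 241.8]]

[[310.3, 214.6], [341.0, 212.3]] [[312.2, 242.3], [344.3, 239.9]]
```

```bash
cat >> h.py <<'E'
CA=.1154;CO=np.array([.4935,-.3334,0])
def box(x,y,z): return CO+Z(CA).apply(np.array([x,y,z])/1000)
CR=Z(CA)*Ro.from_matrix(np.c_[[0,1.,0],[1.,0,0],[0,0,-1.]])  # tool y along box x, x along box y
def tobox(p): return Z(CA).inv().apply(p-CO)*1000
E
python3 - <<'E'
from h import *
print(CR.as_euler('xyz'))
plan([(box(-50,24,250),CR,13),(box(-50,24,151),CR,4)],-1)
E
```

```text
[3.1416 0.     1.6862]
[[-0.0005,-0.0228,-0.0023,0.026,0.027,0.114,-1],[-0.003,-0.0226,-0.0018,0.026,0.027,0.114,-1],[-0.0055,-0.0222,-0.0013,0.026,0.027,0.114,-1],[-0.008,-0.0214,-0.0009,0.026,0.027,0.114,-1],[-0.0104,-0.0204,-0.0007,0.026,0.027,0.114,-1]]
[[-0.0126,-0.0191,-0.0005,0.026,0.027,0.114,-1],[-0.0147,-0.0175,-0.0004,0.026,0.027,0.114,-1],[-0.0166,-0.0158,-0.0004,0.026,0.027,0.114,-1],[-0.0183,-0.0138,-0.0005,0.026,0.027,0.114,-1],[-0.0197,-0.0116,-0.0007,0.026,0.027,0.114,-1]]
[[-0.0209,-0.0093,-0.001,0.026,0.027,0.114,-1],[-0.0218,-0.0069,-0.0013,0.026,0.027,0.114,-1],[-0.0224,-0.0044,-0.0018,0.026,0.027,0.114,-1],[0,-0,0.0248,-0,-0,-0,-1],[0,-0,0.0248,-0,-0,-0,-1]]
[[0,-0,0.0248,-0,-0,-0,-1],[0,-0,0.0248,-0,-0,-0,-1]]
```

>>> jog_arm:
  motion:
    - [-0.0005,-0.023,-0.0023,0.026,0.027,0.114,-1]
    - [-0.003,-0.0226,-0.0018,0.026,0.027,0.114,-1]
    - [-0.0055,-0.022,-0.0013,0.026,0.027,0.114,-1]
    - [-0.008,-0.0214,-0.001,0.026,0.027,0.114,-1]
    - [-0.0104,-0.0204,-0.0007,0.026,0.027,0.114,-1]

```text
time_s: 18.1
ee_pos: [0.4351, -0.134, 0.2285]
eef_rot: [3.06, 0.272, 2.593]
force: [-0.6, -0.3, -0.4]
grip_width: 0.0006
grip_force: 0.0
```

>>> jog_arm:
  motion:
    - [-0.0126,-0.019,-0.0005,0.026,0.027,0.114,-1]
    - [-0.0147,-0.0175,-0.0004,0.026,0.027,0.114,-1]
    - [-0.0166,-0.0158,-0.0004,0.026,0.027,0.114,-1]
    - [-0.0183,-0.0138,-0.0005,0.026,0.027,0.114,-1]
    - [-0.0197,-0.0116,-0.0007,0.026,0.027,0.114,-1]

```text
time_s: 18.6
ee_pos: [0.4392, -0.2477, 0.2405]
eef_rot: [3.087, 0.094, 2.025]
force: [0.2, 0.8, 0.5]
grip_width: 0.0008
grip_force: 0.0
```

>>> jog_arm:
  motion:
    - [-0.021,-0.0093,-0.001,0.026,0.027,0.114,-1]
    - [-0.0218,-0.007,-0.0013,0.026,0.027,0.114,-1]
    - [-0.0224,-0.0044,-0.0018,0.026,0.027,0.114,-1]
    - [0,0,0,0,0,0,-1]

```text
time_s: 19.0
ee_pos: [0.4416, -0.3173, 0.2473]
eef_rot: [-3.134, 0.004, 1.684]
force: [-0.6, -0.1, -0.2]
grip_width: 0.0005
grip_force: 0.0
```

```bash
python3 - <<'E'
from h import *
o=ctrl.get_obs();print(o["force"],tobox(cur()[0]),o["eef_rot"],o["qpos"],o["grip_width"])
plan([(box(-50,24,151),CR,5)],-1)
E
```

```text
[-0.6397 -0.0827 -0.1974] [-49.6801  21.9831 247.2597] [-3.134   0.0039  1.684 ] [-0.6863  0.2588  1.476  -0.0083  1.4094 -0.7981] 0.0004968103833542276
[[0.0005,0.0001,0.0193,-0.002,0.001,-0,-1],[0.0005,0.0001,0.0193,-0.002,0.001,-0,-1],[0.0004,0,0.0193,-0.002,0.001,-0,-1],[0.0004,-0,0.0193,-0.002,0.001,-0,-1],[0.0004,-0,0.0193,-0.002,0.001,-0,-1]]
```

Tool axes here: x = box +y, y = box +x, z down. Descend, then follow the arc.

>>> jog_arm:
  motion:
    - [0.0005,0,0.019,-0.002,0,0,-1]
    - [0.0005,0,0.019,-0.002,0,0,-1]
    - [0,0,0.019,-0.002,0,0,-1]
    - [0,0,0.019,-0.002,0,0,-1]
    - [0,0,0.019,0,0,0,-1]

```text
time_s: 19.5
ee_pos: [0.4413, -0.314, 0.1524]
eef_rot: [3.139, 0.005, 1.691]
force: [-0.4, 1.4, 1.0]
grip_width: 0.0007
grip_force: 0.0
```

>>> jog_arm:
  motion:
    - [0.008,0,0,0,0,0,-1]
    - [0.008,0,0,0,0,0,-1]
    - [0.006,0,0,0,0,0,-1]
    - [0.006,0,0.001,0,0,0,-1]
    - [0.005,0,0.002,0,0,0,-1]

```text
time_s: 20.0
ee_pos: [0.4379, -0.2817, 0.1516]
eef_rot: [3.138, 0.007, 1.69]
force: [0.2, -0.1, 2.3]
grip_width: 0.0005
grip_force: 0.8
```

```bash
python3 - <<'E'
from h import *
o=ctrl.get_obs();print(o["force"],tobox(cur()[0]),o["eef_rot"])
E
```

```text
[ 0.198  -0.1222  2.3312] [-49.2446  57.7232 151.5601] [3.1375 0.0072 1.6897]
```

>>> jog_arm:
  motion:
    - [0.0055,0,0.0035,0,0,0,-1]
    - [0.005,0,0.003,0,0,0,-1]
    - [0.004,0,0.004,0,0,0,-1]
    - [0.004,0,0.004,0,0,0,-1]
    - [0.003,0,0.005,0,0,0,-1]

```text
time_s: 20.5
ee_pos: [0.4352, -0.2606, 0.1307]
eef_rot: [3.139, 0.006, 1.689]
force: [0.2, -0.7, 0.8]
grip_width: 0.001
grip_force: 0.7
```

>>> jog_arm:
  motion:
    - [0.003,0,0.005,0,0,0,-1]
    - [0.002,0,0.004,0,0,0,-1]
    - [0,0,0,0,0,0,-1]

```text
time_s: 20.8
ee_pos: [0.4344, -0.2556, 0.1215]
eef_rot: [3.139, 0.005, 1.689]
force: [0.1, -0.6, -0.6]
grip_width: 0.0004
grip_force: 0.0
```

```bash
python3 - <<'E'
from h import *
o=ctrl.get_obs();print(o["force"],tobox(cur()[0]),o["eef_rot"])
E
```

```text
[ 0.1173 -0.5774 -0.5695] [-49.7032  84.0767 121.4862] [3.1393 0.0052 1.6894]
```

>>> jog_arm:
  motion:
    - [0,0,0.002,0,0,0,-1]
    - [0,0,0,0,0,0,-1]

```text
time_s: 21.0
ee_pos: [0.4347, -0.2559, 0.1206]
eef_rot: [3.139, 0.006, 1.689]
force: [-3.0, 3.8, 8.2]
grip_width: 0.0008
grip_force: 4.2
```

>>> jog_arm:
  motion:
    - [0,0,0.001,0,0,0,-1]
    - [0,0,0,0,0,0,-1]

```text
time_s: 21.2
ee_pos: [0.4347, -0.2559, 0.1203]
eef_rot: [3.138, 0.006, 1.689]
force: [-6.1, 5.2, 15.2]
grip_width: 0.0006
grip_force: 7.9
```

>>> jog_arm:
  motion:
    - [0,0,0.001,0,0,0,-1]
    - [0,0,0,0,0,0,-1]

```text
time_s: 21.4
ee_pos: [0.4347, -0.2559, 0.12]
eef_rot: [3.138, 0.006, 1.689]
force: [-9.8, 7.0, 23.9]
grip_width: 0.0001
grip_force: 11.9
```

>>> jog_arm:
  motion:
    - [0,0,-0.02,0,0,0,-1]
    - [0,0,-0.04,0,0,0,-1]
    - [0,0,-0.04,0,0,0,0.2]

```text
time_s: 21.7
ee_pos: [0.4339, -0.2552, 0.2191]
eef_rot: [3.14, 0.005, 1.689]
force: [0.7, 0.0, 0.2]
grip_width: 0.0055
grip_force: 0.0
```

```bash
python3 - <<'E'
from h import *
o=ctrl.get_obs();print(o["force"],tobox(cur()[0]),o["eef_rot"])
plan([(box(0,-20,215),CR,5),(box(0,-20,166),CR,4)],.2)
t=np.ascontiguousarray(ctrl.camera("top")[:,:,::-1]);cv2.imwrite("pics/t11.png",t)
E
```

```text
[0.7429 0.0475 0.2432] [-50.2088  84.5469 219.0549] [3.1397 0.0049 1.6892]
[[-0.0209,0.01,0.0009,0,0.001,0.001,0.2],[-0.0209,0.01,0.0009,0,0.001,0.001,0.2],[-0.0209,0.01,0.0009,0,0.001,0.001,0.2],[-0.0209,0.01,0.0009,0,0.001,0.001,0.2],[-0.0209,0.01,0.0008,0,0.001,0.001,0.2]]
[[-0,-0,0.0122,0,-0,0,0.2],[-0,-0,0.0122,0,-0,0,0.2],[-0,-0,0.0122,0,-0,0,0.2],[-0,-0,0.0122,0,-0,0,0.2]]
```

>>> jog_arm:
  motion:
    - [-0.021,0.01,0.001,0,0.001,0,0.2]
    - [-0.021,0.01,0.001,0,0.001,0,0.2]
    - [-0.021,0.01,0.001,0,0.001,0,0.2]
    - [-0.021,0.01,0.001,0,0.001,0,0.2]
    - [-0.021,0.01,0,0,0.001,0,0.2]

```text
time_s: 22.25
ee_pos: [0.4967, -0.3546, 0.2141]
eef_rot: [3.139, 0.0, 1.689]
force: [-0.1, -0.6, 0.9]
grip_width: 0.049
grip_force: 0.0
```

>>> jog_arm:
  motion:
    - [0,0,0,0,0,0,0.2]
    - [0,0,0.012,0,0,0,0.2]
    - [0,0,0.012,0,0,0,0.2]
    - [0,0,0.013,0,0,0,0.2]
    - [0,0,0.012,0,0,0,0.2]

```text
time_s: 22.75
ee_pos: [0.4962, -0.3532, 0.1643]
eef_rot: [3.139, 0.0, 1.69]
force: [0.3, -0.9, -0.4]
grip_width: 0.0563
grip_force: 0.0
```

>>> jog_arm:
  motion:
    - [0,0,0,0,0,0,-1]
    - [0,0,0,0,0,0,-1]
    - [0,0,0,0,0,0,-1]
    - [0,0,0,0,0,0,-1]
    - [0,0,0,0,0,0,-1]
  squeeze: 25

```text
time_s: 23.25
ee_pos: [0.4966, -0.3539, 0.1661]
eef_rot: [3.138, 0.001, 1.689]
force: [0.4, -0.8, 0.8]
grip_width: 0.0195
grip_force: 0.0
```

>>> jog_arm:
  motion:
    - [0,0,0,0,0,0,-1]
    - [0,0,0,0,0,0,-1]

```text
time_s: 23.45
ee_pos: [0.4969, -0.3539, 0.1661]
eef_rot: [3.138, 0.002, 1.689]
force: [2.2, 0.8, 2.6]
grip_width: 0.0151
grip_force: 25.0
```

```bash
python3 - <<'E'
from h import *
o=ctrl.get_obs();p=cur()[0];print(o["force"],tobox(p),o["eef_rot"],o["grip_width"],o["grip_force"])
x0,y0,z0=tobox(p)
for n,f in((8,.48),):
    fs=np.linspace(0,f,n+1);print([((-135*np.sin(b)+135*np.sin(a)).round(1),(-135*np.cos(b)+135*np.cos(a)).round(1)) for a,b in zip(fs,fs[1:])])
E
```

```text
[2.1699 0.7608 2.6022] [  0.9934 -20.7583 166.0798] [3.1377 0.0016 1.6894] 0.015134254427798987 25.000300705432892
[(np.float64(-8.1), np.float64(0.2)), (np.float64(-8.1), np.float64(0.7)), (np.float64(-8.0), np.float64(1.2)), (np.float64(-7.9), np.float64(1.7)), (np.float64(-7.8), np.float64(2.2)), (np.float64(-7.7), np.float64(2.6)), (np.float64(-7.5), np.float64(3.1)), (np.float64(-7.3), np.float64(3.5))]
```

Gripped (15.1 mm wide, a 16 mm bar). Pull: tool −y = box −x.

>>> jog_arm:
  motion:
    - [0,-0.008,0,0,0,0,-1]
    - [0,-0.008,0.001,0,0,0,-1]
    - [0,-0.008,0.001,0,0,0,-1]
    - [0,-0.008,0.002,0,0,0,-1]
  squeeze: 40

```text
time_s: 23.85
ee_pos: [0.4657, -0.3577, 0.1629]
eef_rot: [3.135, 0.003, 1.69]
force: [7.0, 1.7, 5.6]
grip_width: 0.0147
grip_force: 40.0
```

>>> jog_arm:
  motion:
    - [0,-0.008,0.002,0,0,0,-1]
    - [0,-0.008,0.003,0,0,0,-1]
    - [0,-0.007,0.003,0,0,0,-1]
    - [0,-0.007,0.003,0,0,0,-1]

```text
time_s: 24.25
ee_pos: [0.436, -0.3611, 0.1515]
eef_rot: [3.135, 0.002, 1.69]
force: [8.6, 3.1, 2.9]
grip_width: 0.0152
grip_force: 40.0
```

>>> jog_arm:
  motion:
    - [0,-0.003,0.0015,0,0,0,-1]
    - [0,-0.001,0.0005,0,0,0,-1]
    - [0,0,0,0,0,0,-1]

```text
time_s: 24.55
ee_pos: [0.4339, -0.3615, 0.1505]
eef_rot: [3.131, 0.004, 1.69]
force: [17.4, 5.3, 9.6]
grip_width: 0.0151
grip_force: 40.0
```

```bash
python3 - <<'E'
from h import *
o=ctrl.get_obs();p=cur()[0];print(o["force"],tobox(p),o["eef_rot"],o["grip_width"],o["grip_force"])
E
```

```text
[17.3583  5.2706  9.6018] [-62.3941 -21.0125 150.5058] [3.1313 0.0038 1.6898] 0.015050985804611616 40.004183650016785
```

>>> jog_arm:
  motion:
    - [0,-0.001,0.0005,0,0,0,-1]
    - [0,0,0,0,0,0,-1]
    - [0,0,0,0,0,0,-1]

```text
time_s: 24.85
ee_pos: [0.4339, -0.3615, 0.1505]
eef_rot: [3.129, 0.005, 1.69]
force: [22.7, 7.9, 9.8]
grip_width: 0.015
grip_force: 40.0
```

```bash
python3 - <<'E'
from h import *
o=ctrl.get_obs();p=cur()[0];print(o["force"],tobox(p),o["grip_width"],o["grip_force"])
t=np.ascontiguousarray(ctrl.camera("top")[:,:,::-1]);h=cv2.cvtColor(t,cv2.COLOR_BGR2HSV)
# catch flipped? bright steel pixels: where predicted plate flat vs upright
for nm,P in dict(flat=box(-50,85,118),flat2=box(-30,90,118),edge=box(-42,101,118)).items():
    u=proj("top",P)[0].round().astype(int);a=cv2.imread("pics/top0.png");print(nm,u,"before",a[u[1],u[0]],"now",t[u[1],u[0]])
m=((h[:,:,1]<60)&(h[:,:,2]>90)).astype(np.uint8)
r=np.zeros_like(m);r[200:285,155:240]=m[200:285,155:240]
n,l,st,c=cv2.connectedComponentsWithStats(r);print("bowl",[(int(st[i,4])) for i in range(1,n) if st[i,4]>5])
E
```

```text
[22.6911  7.8807  9.8185] [-62.4396 -21.0591 150.5078] 0.015046128930623624 40.005357563495636
flat [424 265] before [127 124 128] now [133 134 135]
flat2 [421 258] before [124 121 124] now [137 137 138]
edge [417 263] before [83 83 87] now [121 122 124]
bowl [55, 58, 58, 44, 59]
```

The lever is on its stop: 1 mm more pull added about 6 N without any movement. The catch lies flipped and all five stones are in the bowl, so I'm handing in.

```bash
python3 -c "
from station import ctrl
print(ctrl.hand_in())"
```

```text
the job is handed in; nothing more can be done
None
```

I handed the job in at about 25 s: all five stones are in the bowl, the scoop is released flat in the bin, the catch is flipped to its stop, and the lever is held at its stop; the end state was checked only by image masks and force readings.

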